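# Take the lamp cover off the bench photometer

### The arm

A 7-joint arm with a two-finger parallel gripper is mounted at the origin on the work surface. World frame = base frame: x ahead of the robot, y to its left, z up, the work surface at z = 0. Lengths are in mm, angles in rad, forces in N, time in s.
With the tool pointing down it reaches from about 350 to 900 mm from the base axis. Payload 8.1 kg.
Tool frame: the origin (TCP) lies at the very end of the fingers, on their centre line; the grasp point (between the pads) lies 19 mm behind it; z points along the fingers, x is the direction in which the jaws open and shut, and the axes are right-handed (so a half turn about z gives the same grasp; the last joint's range is limited). The gripper opens to 85 mm and grips with 20 to 120 N. Pads are 22 mm wide; open, the fingers measure 114 mm over their backs; the gripper's body (76 mm by 85 mm) begins 54 mm behind the grasp point. The pads swing forward as they close: fully open they stand 13 mm farther back than shut.
Start: joints at [1.014, 0.434, 0.025, 1.573, -0.012, 1.134, -0.075], TCP at [273.97, -561.767, 231.323] pointing down, gripper open.
Joint ranges: [-2.62, 2.62], [-0.44, 2.09], [-1.27, 1.32], [0.08, 2.57], [-1.32, 4.46], [0.12, 2], [-2.74, 2.74]. Speed limits (rad/s): [2.22, 2.22, 3.01, 3.01, 3.14, 3.14, 3.14].

### API

Orientations are given as a 3x3 rotation matrix whose columns are the frame's x, y, z axes.
In Python, from plant import state, capture, robot, models gives the robot as it stands. The module is installed in compiled form; this text tells all that it offers.
- The arm moves only by the tool play_rows, never from a script. Its arguments are lists of equal length, an entry for each row: "xyz": the shift along the tool's x, y, z in cm, a list of three; "rot": the turn, a rotation vector about the tool's x, y, z in rad, a list of three; "grip": the finger opening in cm, from 0 to 8.54. In form: {"xyz": [[x, y, z], ...], "rot": [[ax, ay, az], ...], "grip": [grip, ...]}. A call has 1 to 12 rows; each row shifts and turns the commanded pose from where the row before left it, along the tool's axes as they then stand; what a row does not reach is not made up. A row lasts 1/8 s, in which the tool goes at most 62.5 mm and 10.7 degrees, less where a joint would pass 70% of its speed; a pose out of reach is approached as far as the arm can. A call with a gripper value outside its range is refused whole. The fingers move at their own pace and stop on an object; the grip force is fixed at half the most. Time passes only in rows, so rows that do not move let the fingers close. It gives the time, the measured TCP pose, the force and the opening at its end, in the units of the state.
- state(): the state, without advancing time (a new reading comes with each control period).
- capture(name): name is "scene" or "top" or "wrist"; returns a dict with "img" (480x640x3 uint8, blue, green, red), "fx", "fy", "cx", "cy" (pixels), "origin" and "attitude" of the camera in the world; the wrist camera has in their place "tool_from_camera" (4x4, takes a point from camera to tool coordinates, whose origin is the TCP and whose axes are the tool frame's). Camera axes: x right, y down, z forward; pixel columns grow to the right and rows downward; lengths in mm; the calibration is good to about 2 mm. A picture is of the moment at which its call begins: read the wrist's pose just before it. There is no depth.
- robot.close_job(): hands the job in, once; it reports no verdict.
Trained networks look in a picture, given as the dict that the camera call returned (one of the last four; its "shot" number tells which), for a name from the list of things; names that differ only in an ending like _2 or _b are one class to them, and where a whole thing is asked for, a point or a joint stands for the part that bears it (a point fixed in the world has none). Each returns a list of dicts, best first, with "confidence" (0 to 1); they miss things now and then, are a little off and sometimes report something else, mostly with a low value. They report only what shows in the picture. A call takes as long as a camera call. They do not tell look-alikes from the thing itself.
- models.spot_in(picture, thing): "point" ([x, y, z] in mm, in world coordinates, good to about 4 mm: the middle of the surface that is visible of it).
The state is a dict: "time_s": time; "q": joint angles; "joint_vel": joint speeds; "joint_torque": joint torques, N m; "ee_pos": TCP position; "ee_rot": TCP orientation; "wrist_force": force on the tool from outside, world axes, zero at the start; "moment": the same for the moment, N m; "gripper_width": opening from 0.0 (shut) to 1.0 (fully open).
Only numpy, scipy, OpenCV 4.12 (cv2) and the standard library are available. Lean on these libraries where they do the work, as an engineer would, in place of code of your own. Each camera call takes 0.05 s, during which the arm holds its last target. There are 200 camera calls.

### The job

The photometer's lamp is due for a change: loosen the three captive thumbscrews of the cover on its top, each a quarter turn anticlockwise as far as it goes, while the cover still lies in its place. Then lift the cover off by its handle and set it down gently in the empty steel tray, handle up and lying flat. Leave everything else on the bench and on the photometer where it is.

Things in the scene. Friction and masses are not known exactly. Their poses are not given: they have to be found in the camera images.
- housing: The photometer: a fixed grey sheet-metal bench instrument, 300 mm (its x) by 270 mm (its y), flat steel top 110 mm above the bench. Origin at the centre of its underside, x towards its rear. The cover lies on its top, centred 50 mm in front (-x) of its centre, inside a flange 3 mm high with 1.5 mm play; a black block 28 mm high (cell compartment) stands on the rear right of the top (x from 45 to 130 mm, y from -122 to -48 mm).
- cover: The lamp cover: loose aluminium plate, 130 (x) by 210 (y) by 4 mm, 0.35 to 0.55 kg with its screws. Origin at the centre of its underside, z up, x towards the photometer's rear at the start. Each of its three captive screws has a stud with a cross-bar reaching 9.5 mm below the underside, which passes its slot only when turned loose; on a flat floor the plate stands on these studs.
- cover_handle (a point): Middle of the cover's fixed handle: a round steel bar of 10 mm diameter, 80 mm long along the cover's y axis, on two legs; this point is on the bar's axis, 40 mm above the cover's underside, over the cover's centre. Free height under the bar 31 mm.
- screw_a (a joint): Turning angle of thumbscrew A, rad: 0 = tight, its wing along the cover's x axis; it grows anticlockwise seen from above, up to a fixed stop at 1.57 = loose, its wing along the cover's y axis. Starts between 0 and 0.25. It stays where it is left; turning takes about 0.05 N m.
- screw_a_head (a point): Thumbscrew A, at x -42, y -85 mm in the cover's frame: a dark steel wing head 38 mm long, 8 mm thick and 19 mm high (its underside is 5 mm above the cover's top face) with a round hub of 14 mm diameter in the middle. This point is on the turning axis at half the wing's height, 18.5 mm above the cover's underside; its x axis runs along the wing.
- screw_b (a joint): Turning angle of thumbscrew B, rad: 0 = tight, its wing along the cover's x axis; it grows anticlockwise seen from above, up to a fixed stop at 1.57 = loose, its wing along the cover's y axis. Starts between 0 and 0.25. It stays where it is left; turning takes about 0.05 N m.
- screw_b_head (a point): Thumbscrew B, at x +42, y -85 mm in the cover's frame: a dark steel wing head 38 mm long, 8 mm thick and 19 mm high (its underside is 5 mm above the cover's top face) with a round hub of 14 mm diameter in the middle. This point is on the turning axis at half the wing's height, 18.5 mm above the cover's underside; its x axis runs along the wing.
- screw_c (a joint): Turning angle of thumbscrew C, rad: 0 = tight, its wing along the cover's x axis; it grows anticlockwise seen from above, up to a fixed stop at 1.57 = loose, its wing along the cover's y axis. Starts between 0 and 0.25. It stays where it is left; turning takes about 0.05 N m.
- screw_c_head (a point): Thumbscrew C, at x 0, y +85 mm in the cover's frame: a dark steel wing head 38 mm long, 8 mm thick and 19 mm high (its underside is 5 mm above the cover's top face) with a round hub of 14 mm diameter in the middle. This point is on the turning axis at half the wing's height, 18.5 mm above the cover's underside; its x axis runs along the wing.
- tray: The empty steel instrument tray, fixed on the bench: outside 212 mm (x) by 292 mm (y) by 24 mm high, walls and floor 4 mm. Origin at the centre of its underside. It and the photometer may each stand on the left or on the right.
- cell_box: Bystander: small closed plastic box for glass cells, 45 x 60 x 30 mm, standing on the rear of the photometer's top, behind the cover. Origin at the centre of its underside.
- carton: Bystander: spare-lamp carton, 42 x 42 x 62 mm, standing on the bench between photometer and tray. Origin at the centre of its underside.
- screwdriver: Bystander: screwdriver, 170 mm long, lying on the bench between photometer and tray; not needed.
- reagent: Bystander: amber bottle, 64 mm diameter, 155 mm high. Origin at the centre of its underside.
- beaker: Bystander: glass beaker, 70 mm diameter, 85 mm high, between photometer and tray towards the far side. Origin at the centre of its underside.
- jar: Bystander: glass jar with a white lid, 52 mm diameter, 60 mm high. Origin at the centre of its underside.
Not all that is in view belongs to the job. Several things have the shape of the cover; the one meant has the colours described above.

How it is judged:
By the outcome, as a careful person would: the job done as asked, in the order asked, and still so for the second after the job is handed in, with the robot touching nothing.
It also fails if it takes over 72 s, if anything falls off the work surface, if the arm or the gripper's body presses on something with over 40 N, if the wrist force passes 120 N, or if a joint passes its speed limit or range.

## Working session

There is one attempt and no reset: what is moved stays moved. The work goes in short steps, Python scripts to look and compute and a tool call to move; the robot and the scene stay as the last step left them, time stands still between calls to the robot, and variables do not carry over. Pictures are saved under pics/ and viewed, about 8 in all and at most 12, crops included, and the job is handed in when it is done.

Besides the shell and the picture viewer there is one more tool, called as name(argument=value, ...) on one line, values as JSON. play_rows: Moves the arm, as the interface text tells. Its arguments: {"type":"object","properties":{"xyz":{"type":"array","items":{"type":"array","items":{"type":"number"}}},"rot":{"type":"array","items":{"type":"array","items":{"type":"number"}}},"grip":{"type":"array","items":{"type":"number"}}},"required":["xyz","rot","grip"]}

```bash
mkdir -p pics
cat > h.py <<'E'
import numpy as np, cv2
from plant import state, capture, robot, models
def save(p,n,box=None,s=1):
    im=p["img"]
    if box: x0,y0,x1,y1=box; im=im[y0:y1,x0:x1]
    cv2.imwrite(f"pics/{n}.png",cv2.resize(im,None,fx=s,fy=s,interpolation=cv2.INTER_CUBIC))
def cam(p,st=None):
    if "origin" in p: return np.array(p["origin"],float),np.array(p["attitude"],float)
    T=np.array(p["tool_from_camera"]);R=np.array(st["ee_rot"]);o=np.array(st["ee_pos"])
    return o+R@T[:3,3],R@T[:3,:3]
def ray(p,u,v,z,st=None):
    o,A=cam(p,st); d=A@np.array([(u-p["cx"])/p["fx"],(v-p["cy"])/p["fy"],1]); return o+d*(z-o[2])/d[2]
def proj(p,P,st=None):
    o,A=cam(p,st); c=A.T@(np.array(P)-o); return np.array([p["fx"]*c[0]/c[2]+p["cx"],p["fy"]*c[1]/c[2]+p["cy"]])
E
python3 - <<'E'
from h import *
np.set_printoptions(precision=3,suppress=True)
s=state();print(s["time_s"],s["ee_pos"],np.array(s["ee_rot"]),s["gripper_width"])
t=capture("top");save(t,"top");print(t["origin"],t["attitude"],t["fx"],t["cx"],t["cy"],t["fy"])
for n in ["housing","cover","cover_handle","screw_a_head","tray","carton","beaker","cell_box","reagent","jar"]:
    print(n,[(np.round(d["point"]),round(d["confidence"],2),proj(t,d["point"]).round()) for d in models.spot_in(t,n)][:5])
c=capture("scene");save(c,"scene");print(c["origin"],c["attitude"],c["fx"])
E
```

```text
0.0 [ 273.708 -561.316  230.525] [[ 0.438 -0.899 -0.001]
 [-0.899 -0.438  0.001]
 [-0.002  0.    -1.   ]] 1.0007761715800993
[ 167.136   64.923 1867.828] [[ 0.062 -0.977  0.202]
 [-0.998 -0.06   0.015]
 [-0.002 -0.203 -0.979]] 603.8411949487778 309.19960525483737 246.5234171115405 603.8411949487778
housing [(array([640., 224., 110.]), 0.83, array([267., 208.]))]
cover [(array([550., 249., 119.]), 0.84, array([257., 236.])), (array([ 280., -243.,   10.]), 0.82, array([414., 340.])), (array([430., 679.,  11.]), 0.8, array([119., 273.])), (array([562., 482., 102.]), 0.23, array([180., 229.]))]
cover_handle [(array([552., 247., 117.]), 0.95, array([257., 236.])), (array([ 280., -242.,   15.]), 0.77, array([414., 340.])), (array([425., 687.,  14.]), 0.73, array([116., 274.])), (array([267., 449.,  12.]), 0.66, array([187., 330.]))]
screw_a_head [(array([ 355., -304.,   33.]), 0.55, array([436., 316.])), (array([502., 168., 135.]), 0.37, array([283., 253.])), (array([551., 249., 115.]), 0.16, array([257., 236.]))]
tray [(array([ 574., -246.,    0.]), 0.97, array([417., 247.]))]
carton [(array([683.,   7.,  59.]), 0.83, array([340., 203.]))]
beaker [(array([785.,  -9.,  42.]), 0.84, array([346., 174.]))]
cell_box [(array([687., 283., 139.]), 0.84, array([248., 189.]))]
reagent [(array([562., 481., 104.]), 0.8, array([180., 229.]))]
jar [(array([ 533., -498.,   61.]), 0.85, array([503., 260.]))]
[1364.27   978.147 1192.144] [[-0.724  0.462 -0.512]
 [ 0.69   0.473 -0.548]
 [-0.011 -0.75  -0.661]] 619.840286520773
```

View pics/top.png

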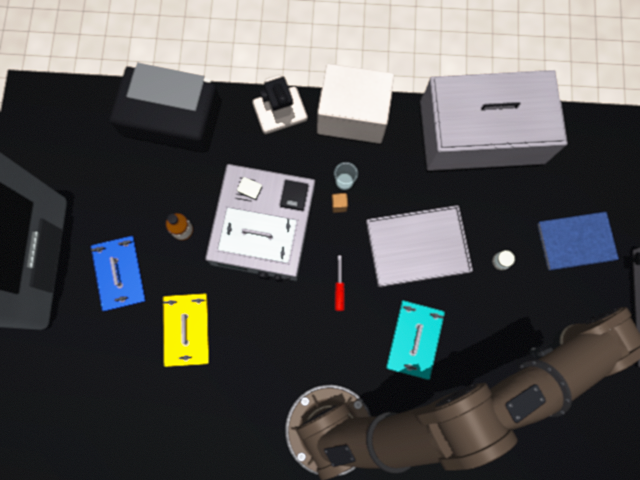

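View pics/scene.png

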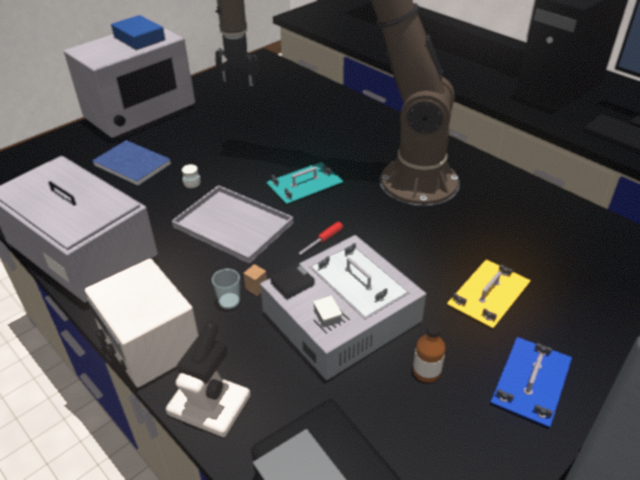

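The image shows four cover-shaped plates: aluminium on the photometer (257,236), blue (117,273), yellow (185,330) and cyan (414,340) in the top picture. I choose the aluminium one; the tray is at (417,247). Next is a close look from the wrist camera.

Run:
```python
from h import *
np.set_printoptions(precision=3,suppress=True)
w=capture("wrist");print(np.array(w["tool_from_camera"]),w["fx"],w["cx"],w["cy"])
s=state();R=np.array(s["ee_rot"]);print(R.T@(np.array([520,235,420])-s["ee_pos"]),np.degrees(np.arctan2(R[1,0],R[0,0])))
```

```text
[[   1.       0.002    0.       1.084]
 [  -0.002    0.958    0.285  -72.158]
 [   0.      -0.285    0.958 -142.349]
 [   0.       0.       0.       1.   ]] 382.0800991395943 311.1148715245276 235.55301612993568
[-608.304 -570.356 -188.692] -64.0050411170074
```

play_rows(xyz=[[-3.8, -3.5, -1.2], [-3.8, -3.5, -1.2], [-3.8, -3.5, -1.2], [-3.8, -3.5, -1.2], [-3.8, -3.5, -1.2], [-3.8, -3.5, -1.2], [-3.8, -3.5, -1.2], [-3.8, -3.5, -1.2], [-3.8, -3.5, -1.2], [-3.8, -3.5, -1.2], [-3.8, -3.5, -1.2], [-3.8, -3.5, -1.2]], rot=[[0, 0, 0], [0, 0, 0], [0, 0, 0], [0, 0, 0], [0, 0, 0], [0, 0, 0], [0, 0, 0], [0, 0, 0], [0, 0, 0], [0, 0, 0], [0, 0, 0], [0, 0, 0]], grip=[8.5, 8.5, 8.5, 8.5, 8.5, 8.5, 8.5, 8.5, 8.5, 8.5, 8.5, 8.5])

```text
time_s: 2.15
ee_pos: [451.8, 33.7, 376.0]
ee_rot: [[0.438, -0.899, 0.001], [-0.899, -0.438, -0.0], [0.001, -0.001, -1.0]]
wrist_force: [1.0, 1.0, -0.5]
gripper_width: 0.995
```

Run:
```python
from h import *
np.set_printoptions(precision=3,suppress=True)
s=state();R=np.array(s["ee_rot"]);print(s["q"],s["ee_pos"],R.T@(np.array([520,235,420])-s["ee_pos"]),np.degrees(np.arctan2(R[1,0],R[0,0])))
```

```text
[ 0.229  0.089 -0.456  1.691  0.04   1.37  -1.351] [451.824  33.748 376.023] [-151.036 -149.464  -43.965] -64.02549210141946
```

play_rows(xyz=[[-3.8, -3.7, -1.1], [-3.8, -3.7, -1.1], [-3.8, -3.7, -1.1], [-3.8, -3.7, -1.1], [0, 0, 0], [0, 0, 0], [0, 0, 0], [0, 0, 0], [0, 0, 0]], rot=[[0, 0, 0], [0, 0, 0], [0, 0, 0], [0, 0, 0], [0, 0, 0.15], [0, 0, 0.15], [0, 0, 0.15], [0, 0, 0.14], [0, 0, 0]], grip=[8.5, 8.5, 8.5, 8.5, 3.5, 3.5, 3.5, 3.5, 3.5])

```text
time_s: 3.28
ee_pos: [517.9, 233.7, 419.4]
ee_rot: [[-0.135, -0.991, 0.0], [-0.991, 0.135, -0.0], [0.0, -0.0, -1.0]]
wrist_force: [-0.1, 0.2, -0.9]
gripper_width: 0.41
```

Run:
```python
from h import *
np.set_printoptions(precision=3,suppress=True)
s=state();w=capture("wrist");save(w,"w1",None,1.25);R=np.array(s["ee_rot"]);print(s["q"],s["ee_pos"],np.degrees(np.arctan2(R[1,0],R[0,0])))
import pickle;pickle.dump((s,{k:v for k,v in w.items()}),open("w1.pkl","wb"))
for n in ["cover","cover_handle","screw_a_head"]:
    print(n,[(np.round(d["point"]),round(d["confidence"],2),proj(w,d["point"],s).round()) for d in models.spot_in(w,n)][:5])
```

```text
[-0.179  0.293 -0.47   1.352  0.131  1.527 -2.344] [517.949 233.703 419.367] -97.75939436136161
cover [(array([328., 462.,  14.]), 0.97, array([184., 313.])), (array([417., 666.,  10.]), 0.92, array([ 43., 276.])), (array([ 277., -210.,   15.]), 0.85, array([613., 291.]))]
cover_handle [(array([560., 251., 115.]), 0.71, array([290., 152.])), (array([326., 459.,  14.]), 0.63, array([186., 314.])), (array([420., 668.,  12.]), 0.59, array([ 40., 275.])), (array([ 269., -214.,   12.]), 0.59, array([613., 294.])), (array([503., 176., 131.]), 0.46, array([362., 195.]))]
screw_a_head [(array([503., 171., 129.]), 0.82, array([366., 194.])), (array([361., 424.,  33.]), 0.75, array([200., 297.])), (array([524., 669.,  36.]), 0.65, array([  4., 214.]))]
```

View pics/w1.png

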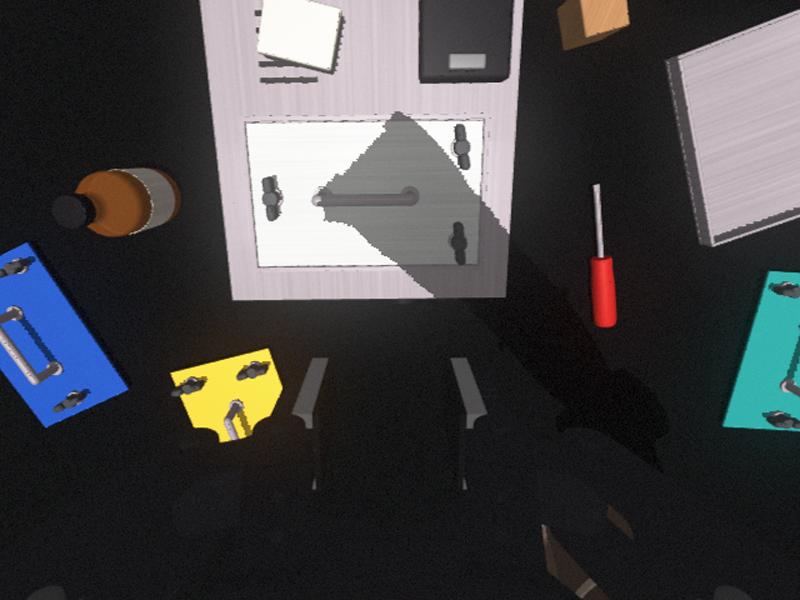

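The view (800 px scale) shows the silver cover with screws C at (271,199), B at (461,147) and A at (459,243). Its corners are near (246,122), (484,119), (259,267) and (480,263). I'll fit the pose from these.

Run:
```python
from h import *
import pickle
from scipy.optimize import least_squares
np.set_printoptions(precision=2,suppress=True)
s,w=pickle.load(open("w1.pkl","rb"))
L=[((65,105,4),(246,122)),((65,-105,4),(484,119)),((-65,105,4),(259,267)),((-65,-105,4),(480,264)),((0,85,26),(271,199)),((42,-85,26),(461,147)),((-42,-85,26),(459,243))]
def f(p,z=110):
    c,q=np.cos(p[2]),np.sin(p[2]);r=[]
    for a,b in L:
        W=[p[0]+c*a[0]-q*a[1],p[1]+q*a[0]+c*a[1],z+a[2]];r+=list(proj(w,W,s)-np.array(b)/1.25)
    return np.array(r)
r=least_squares(f,[550,240,-.1]);print(r.x,np.degrees(r.x[2]));print(r.fun.reshape(-1,2))
x,y,t=r.x;R=np.array(s["ee_rot"])
for n,a in dict(A=(-42,-85),B=(42,-85),C=(0,85),H=(0,0)).items():
    P=np.array([x+np.cos(t)*a[0]-np.sin(t)*a[1],y+np.sin(t)*a[0]+np.cos(t)*a[1],150]);print(n,P,R.T@(P-s["ee_pos"]))
for n,e in dict(A=((457,262),(460,225)),B=((463,167),(459,127)),C=((272,219),(268,180))).items():
    a,b=[ray(w,u/1.25,v/1.25,138,s) for u,v in e];print(n,np.degrees(np.arctan2(b[1]-a[1],b[0]-a[0])),np.linalg.norm((b-a)))
```

```text
[554.61 248.16  -0.12] -6.8131630718231575
[[-0.26  0.64]
 [-0.38  0.06]
 [ 0.19 -0.57]
 [-1.7  -0.71]
 [-1.87  0.39]
 [ 2.25 -0.46]
 [ 1.62  0.75]]
A [502.82 168.74 150.  ] [ 66.37   6.27 269.38]
B [586.23 158.78 150.  ] [ 64.98 -77.71 269.39]
C [564.7  332.56 150.  ] [-104.3   -32.91  269.36]
H [554.61 248.16 150.  ] [-19.31 -34.32 269.37]
A -9.871903393105619 33.598072487887535
B 0.7425297427339314 32.76158420647169
C -5.7605172174084105 33.594121117081556
```

play_rows(xyz=[[1.66, 0.16, 5], [1.66, 0.16, 5], [1.66, 0.16, 5], [1.66, 0.16, 5], [0, 0, 0]], rot=[[0, 0, 0], [0, 0, 0], [0, 0, 0], [0, 0, 0], [0, 0, 0]], grip=[3.5, 3.5, 3.5, 3.5, 3.5])

```text
time_s: 4.1
ee_pos: [500.5, 166.3, 216.5]
ee_rot: [[-0.136, -0.991, -0.006], [-0.991, 0.136, -0.003], [0.004, 0.006, -1.0]]
wrist_force: [-0.2, 0.6, 0.7]
gripper_width: 0.408
```

Run:
```python
from h import *
np.set_printoptions(precision=3,suppress=True)
s=state();w=capture("wrist");save(w,"w2",None,1.25);R=np.array(s["ee_rot"]);print(s["q"],s["ee_pos"],np.degrees(np.arctan2(R[1,0],R[0,0])))
import pickle;pickle.dump((s,{k:v for k,v in w.items()}),open("w2.pkl","wb"))
for n in ["cover_handle","screw_a_head"]:
    print(n,[(np.round(d["point"]),round(d["confidence"],2),proj(w,d["point"],s).round()) for d in models.spot_in(w,n)][:5])
```

```text
[-0.074  0.336 -0.451  1.795  0.166  1.055 -2.293] [500.524 166.314 216.491] -97.84185693854673
cover_handle [(array([563., 249., 112.]), 0.81, array([166., 158.])), (array([350., 471.,  13.]), 0.81, array([ 45., 379.]))]
screw_a_head [(array([360., 426.,  33.]), 0.93, array([ 71., 378.])), (array([504., 166., 131.]), 0.82, array([307., 237.])), (array([584., 215., 110.]), 0.69, array([213., 114.]))]
```

View pics/w2.png

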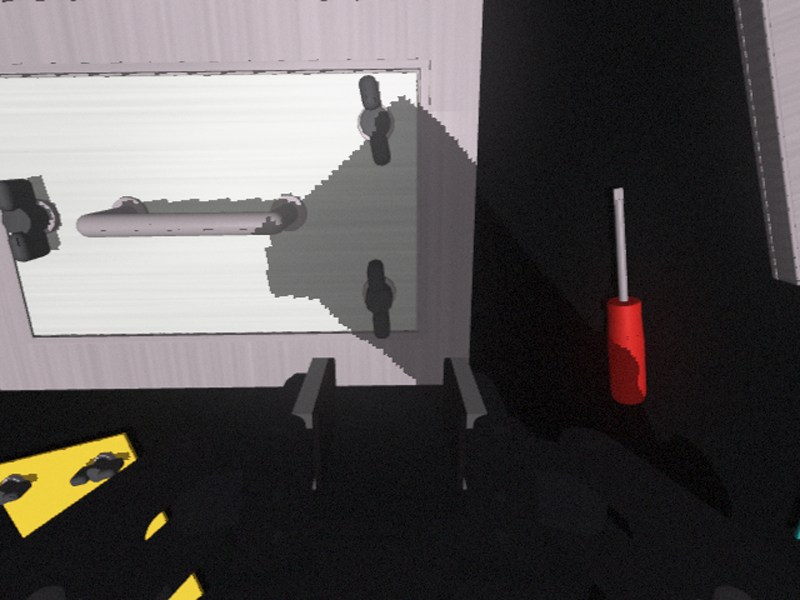

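Screw A's hub is at (378,291) and B's at (375,122). The handle bar runs from (80,226) to (285,221). I'll refine the fit.

```bash
cat > fit.py <<'E'
from h import *
import pickle
from scipy.optimize import least_squares
np.set_printoptions(precision=2,suppress=True)
s,w=pickle.load(open("w2.pkl","rb"))
L=[((65,-105,4),(419,70)),((-65,-105,4),(417,333)),((-65,105,4),(35,337)),((42,-85,26),(375,120)),((-42,-85,26),(377,286)),((0,-36,40),(276,222)),((0,40,40),(80,226))]
def f(p,z=110):
    c,q=np.cos(p[2]),np.sin(p[2]);r=[]
    for a,b in L:
        W=[p[0]+c*a[0]-q*a[1],p[1]+q*a[0]+c*a[1],z+a[2]];r+=list(proj(w,W,s)-np.array(b)/1.25)
    return np.array(r)
r=least_squares(f,[550,240,-.1]);print(r.x,np.degrees(r.x[2]));print(r.fun.reshape(-1,2).T)
x,y,t=r.x;R=np.array(s["ee_rot"])
for n,a in dict(A=(-42,-85),B=(42,-85),C=(0,85),H=(0,0)).items():
    P=np.array([x+np.cos(t)*a[0]-np.sin(t)*a[1],y+np.sin(t)*a[0]+np.cos(t)*a[1],150]);print(n,P,R.T@(P-s["ee_pos"]))
for n,e in dict(A=((381,336),(375,263)),B=((381,162),(368,78))).items():
    a,b=[ray(w,u/1.25,v/1.25,138,s) for u,v in e];print(n,(a+b)/2,np.degrees(np.arctan2(b[1]-a[1],b[0]-a[0])),np.linalg.norm((b-a)))
print(proj(w,np.array(s["ee_pos"]),s)*1.25)
E
python3 fit.py
```

```text
[555.26 248.32  -0.12] -6.6217185281926705
[[-1.16  0.84 -0.46  0.04  2.28 -9.27  7.98]
 [-2.07 -4.17 -1.29 -1.85 11.71 -1.05 -1.43]]
A [503.74 168.73 150.  ] [-3.1  -3.25 66.46]
B [587.18 159.04 150.  ] [ -4.88 -87.23  65.95]
C [565.06 332.75 150.  ] [-173.95  -41.62   65.55]
H [555.26 248.32 150.  ] [-88.97 -43.43  65.88]
A [504.63 169.45 138.  ] -3.6388418888666343 37.1587953651996
B [585.73 159.37 138.  ] 1.1100250070867115 34.73344941369035
[385.1  383.11]
```

play_rows(xyz=[[-0.05, -0.16, 2], [0, 0, 2], [0, 0, 2], [0, 0, 0], [0, 0, 0]], rot=[[0, 0, -0.07], [0, 0, 0], [0, 0, 0], [0, 0, 0], [0, 0, 0]], grip=[3.5, 3.5, 3.5, 3.5, 3.5])

```text
time_s: 4.88
ee_pos: [505.5, 170.2, 161.2]
ee_rot: [[-0.066, -0.998, 0.003], [-0.998, 0.066, 0.001], [-0.001, -0.003, -1.0]]
wrist_force: [0.7, -0.5, 0.2]
gripper_width: 0.41
```

play_rows(xyz=[[0, 0, 1.5], [0, 0, 1.5], [0, 0, 1.0], [0, 0, 0], [0, 0, 0], [0, 0, 0], [0, 0, 0], [0, 0, 0]], rot=[[0, 0, 0], [0, 0, 0], [0, 0, 0], [0, 0, 0], [0, 0, 0], [0, 0, 0], [0, 0, 0], [0, 0, 0]], grip=[3.5, 3.5, 3.5, 3.5, 0, 0, 0, 0])

```text
time_s: 5.88
ee_pos: [504.6, 169.5, 119.8]
ee_rot: [[-0.066, -0.998, 0.001], [-0.998, 0.066, 0.001], [-0.001, -0.001, -1.0]]
wrist_force: [-0.6, 1.9, 3.2]
gripper_width: 0.129
```

play_rows(xyz=[[0, 0, 0], [0, 0, 0]], rot=[[0, 0, 0], [0, 0, 0]], grip=[0, 0])

```text
time_s: 6.12
ee_pos: [504.6, 169.4, 119.7]
ee_rot: [[-0.066, -0.998, 0.001], [-0.998, 0.066, 0.001], [-0.001, -0.001, -1.0]]
wrist_force: [0.2, 2.1, 5.6]
gripper_width: 0.128
```

play_rows(xyz=[[0, 0, 0], [0, 0, 0], [0, 0, 0], [0, 0, 0], [0, 0, 0], [0, 0, 0], [0, 0, 0], [0, 0, 0], [0, 0, 0]], rot=[[0, 0, -0.17], [0, 0, -0.17], [0, 0, -0.17], [0, 0, -0.17], [0, 0, -0.17], [0, 0, -0.17], [0, 0, -0.17], [0, 0, -0.17], [0, 0, -0.08]], grip=[0, 0, 0, 0, 0, 0, 0, 0, 0])

```text
time_s: 7.25
ee_pos: [503.2, 171.3, 119.7]
ee_rot: [[0.982, -0.19, -0.001], [-0.19, -0.982, 0.003], [-0.001, -0.003, -1.0]]
wrist_force: [-5.7, 6.5, 5.8]
gripper_width: 0.126
```

Run:
```python
from h import *
s=state();R=np.array(s["ee_rot"]);print(np.round(s["q"],2),s["moment"],np.degrees(np.arctan2(R[1,0],R[0,0])))
```

```text
[ 0.15  0.54 -0.8   1.88  0.48  0.92 -1.07] [ 1.50290983  1.213912   -0.08387895] -10.9611549689411
```

play_rows(xyz=[[0, 0, 0], [0, 0, 0], [0, 0, 0]], rot=[[0, 0, -0.08], [0, 0, -0.06], [0, 0, 0]], grip=[0, 0, 0])

```text
time_s: 7.62
ee_pos: [503.2, 171.3, 119.7]
ee_rot: [[0.998, -0.055, -0.001], [-0.055, -0.998, 0.003], [-0.001, -0.003, -1.0]]
wrist_force: [-6.1, 6.8, 6.8]
gripper_width: 0.127
```

Run:
```python
from h import *
s=state();R=np.array(s["ee_rot"]);print(np.round(s["q"],2),s["moment"],np.degrees(np.arctan2(R[1,0],R[0,0])),s["ee_pos"],s["wrist_force"],s["gripper_width"])
```

```text
[ 0.17  0.55 -0.83  1.88  0.5   0.93 -0.95] [ 1.52275299  1.25577309 -0.49815558] -3.1657731913517217 [503.18004909 171.26435032 119.71643011] [-6.05348313  6.75876924  6.83256356] 0.1274909699207289
```

play_rows(xyz=[[0, 0, 0], [0, 0, 0], [0, 0, -2], [0, 0, -2], [4.13, 0.26, 0], [4.13, 0.26, 0], [0, 0, 0], [0, 0, 0], [0, 0, 0], [0, 0, 0], [0, 0, 0], [0, 0, 0]], rot=[[0, 0, 0], [0, 0, 0], [0, 0, 0], [0, 0, 0], [0, 0, 0], [0, 0, 0], [0, 0, 0.17], [0, 0, 0.17], [0, 0, 0.17], [0, 0, 0.17], [0, 0, 0.17], [0, 0, 0.17]], grip=[3.5, 3.5, 3.5, 3.5, 3.5, 3.5, 3.5, 3.5, 3.5, 3.5, 3.5, 3.5])

```text
time_s: 9.12
ee_pos: [586.5, 158.4, 159.0]
ee_rot: [[0.468, -0.884, -0.0], [-0.884, -0.468, -0.001], [0.001, 0.001, -1.0]]
wrist_force: [-0.5, -0.1, 0.5]
gripper_width: 0.408
```

play_rows(xyz=[[0, 0, 0], [0, 0, 0], [0, 0, 0], [0, 0, 0], [0, 0, 0]], rot=[[0, 0, 0.17], [0, 0, 0.17], [0, 0, 0.14], [0, 0, 0], [0, 0, 0]], grip=[3.5, 3.5, 3.5, 3.5, 3.5])

```text
time_s: 9.75
ee_pos: [586.4, 158.8, 159.1]
ee_rot: [[0.017, -1.0, -0.0], [-1.0, -0.017, -0.0], [0.0, 0.0, -1.0]]
wrist_force: [-1.4, -0.6, 0.1]
gripper_width: 0.412
```

Run:
```python
from h import *
s=state();w=capture("wrist");save(w,"w3",(0,0,640,360),1.25);R=np.array(s["ee_rot"]);print(np.round(s["q"],2),np.degrees(np.arctan2(R[1,0],R[0,0])),s["ee_pos"])
import pickle;pickle.dump((s,w),open("w3.pkl","wb"))
```

```text
[-0.04  0.52 -0.45  1.68  0.26  1.01 -2.14] -89.04603358446366 [586.44675078 158.83555001 159.1178171 ]
```

View pics/w3.png

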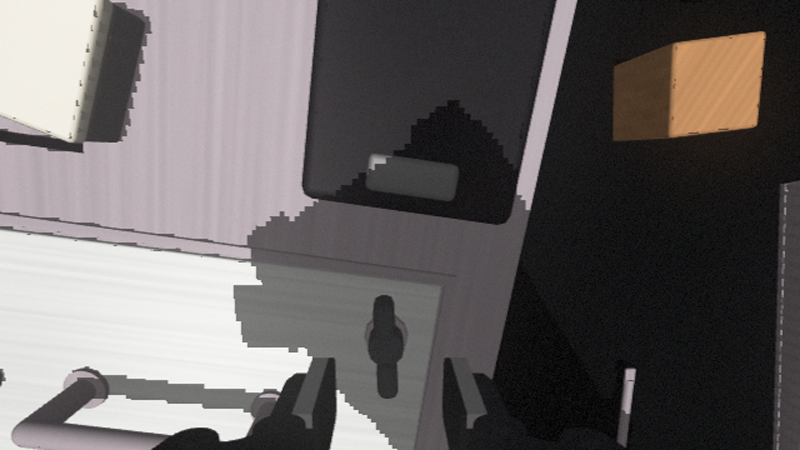

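Wing B (ends (384,297) and (387,397)) sits centred between the jaws and is aligned with them.

Run:
```python
from h import *
import pickle
s,w=pickle.load(open("w3.pkl","rb"))
print(ray(w,385.5/1.25,347/1.25,138,s),ray(w,385.5/1.25,347/1.25,128,s),s["ee_pos"])
```

```text
[590.18064112 158.86603855 138.        ] [585.96181026 158.85850284 128.        ] [586.44675078 158.83555001 159.1178171 ]
```

play_rows(xyz=[[0, 0, 2], [0, 0, 2], [0, 0, 0], [0, 0, 0], [0, 0, 0], [0, 0, 0], [0, 0, 0], [0, 0, 0]], rot=[[0, 0, 0], [0, 0, 0], [0, 0, 0], [0, 0, 0], [0, 0, 0], [0, 0, 0], [0, 0, 0], [0, 0, 0]], grip=[3.5, 3.5, 3.5, 0, 0, 0, 0, 0])

```text
time_s: 10.8
ee_pos: [587.0, 159.5, 120.3]
ee_rot: [[0.014, -1.0, 0.002], [-1.0, -0.014, 0.0], [-0.0, -0.002, -1.0]]
wrist_force: [-1.5, -0.3, 6.8]
gripper_width: 0.126
```

play_rows(xyz=[[0, 0, 0], [0, 0, 0], [0, 0, 0], [0, 0, 0], [0, 0, 0], [0, 0, 0], [0, 0, 0], [0, 0, 0], [0, 0, 0], [0, 0, 0]], rot=[[0, 0, -0.17], [0, 0, -0.17], [0, 0, -0.17], [0, 0, -0.17], [0, 0, -0.17], [0, 0, -0.17], [0, 0, -0.17], [0, 0, -0.17], [0, 0, -0.14], [0, 0, 0]], grip=[0, 0, 0, 0, 0, 0, 0, 0, 0, 0])

```text
time_s: 12.05
ee_pos: [587.0, 160.4, 120.3]
ee_rot: [[0.998, -0.055, 0.001], [-0.055, -0.998, 0.002], [0.001, -0.002, -1.0]]
wrist_force: [-1.0, 2.4, 6.7]
gripper_width: 0.13
```

Run:
```python
from h import *
s=state();R=np.array(s["ee_rot"]);print(np.round(s["q"],2),s["moment"],np.degrees(np.arctan2(R[1,0],R[0,0])),s["ee_pos"],s["wrist_force"],s["gripper_width"])
```

```text
[ 0.18  0.66 -0.81  1.69  0.54  1.03 -0.88] [ 0.57910836  0.25313392 -0.03218674] -3.1446465930052088 [586.96897879 160.37451622 120.28708389] [-1.00437872  2.42420105  6.72259341] 0.13002855129229166
```

play_rows(xyz=[[0, 0, 0], [0, 0, 0], [0, 0, 0]], rot=[[0, 0, -0.05], [0, 0, -0.05], [0, 0, 0]], grip=[0, 0, 0])

```text
time_s: 12.42
ee_pos: [587.1, 160.3, 120.3]
ee_rot: [[0.999, 0.043, 0.002], [0.043, -0.999, 0.002], [0.002, -0.002, -1.0]]
wrist_force: [-0.9, 2.9, 5.6]
gripper_width: 0.127
```

Run:
```python
from h import *
s=state();R=np.array(s["ee_rot"]);print(s["moment"],np.degrees(np.arctan2(R[1,0],R[0,0])),s["ee_pos"],s["wrist_force"],s["gripper_width"])
```

```text
[ 0.58199304  0.09370648 -0.4534122 ] 2.4474397133330257 [587.08141519 160.26373161 120.29719269] [-0.94698952  2.89150019  5.55049139] 0.12675898569368044
```

play_rows(xyz=[[0, 0, 0], [0, 0, 0], [0, 0, -2], [0, 0, -2.5], [0, 0, -1.5], [-0.45, -5.83, 0], [-0.45, -5.83, 0], [-0.45, -5.83, 0], [0, 0, 0], [0, 0, 0], [0, 0, 0], [0, 0, 0]], rot=[[0, 0, 0], [0, 0, 0], [0, 0, 0], [0, 0, 0], [0, 0, 0], [0, 0, 0], [0, 0, 0], [0, 0, 0], [0, 0, 0.17], [0, 0, 0.17], [0, 0, 0.17], [0, 0, 0.17]], grip=[3.5, 3.5, 3.5, 3.5, 3.5, 3.5, 3.5, 3.5, 3.5, 3.5, 3.5, 3.5])

```text
time_s: 13.92
ee_pos: [565.4, 333.4, 179.9]
ee_rot: [[0.801, -0.599, 0.0], [-0.599, -0.801, 0.0], [0.0, -0.0, -1.0]]
wrist_force: [1.2, -0.3, 0.4]
gripper_width: 0.408
```

play_rows(xyz=[[0, 0, 0], [0, 0, 0], [0, 0, 0], [0, 0, 0], [0, 0, 0], [0, 0, 0], [0, 0, 0], [0, 0, 0]], rot=[[0, 0, 0.17], [0, 0, 0.17], [0, 0, 0.17], [0, 0, 0.17], [0, 0, 0.17], [0, 0, 0.14], [0, 0, 0], [0, 0, 0]], grip=[3.5, 3.5, 3.5, 3.5, 3.5, 3.5, 3.5, 3.5])

```text
time_s: 14.92
ee_pos: [565.4, 333.4, 179.6]
ee_rot: [[-0.053, -0.999, 0.0], [-0.999, 0.053, 0.0], [-0.0, -0.0, -1.0]]
wrist_force: [0.3, -0.6, 0.8]
gripper_width: 0.409
```

Run:
```python
from h import *
s=state();w=capture("wrist");save(w,"w4",(0,0,640,400),1.25);R=np.array(s["ee_rot"]);print(np.round(s["q"],2),np.degrees(np.arctan2(R[1,0],R[0,0])),s["ee_pos"])
import pickle;pickle.dump((s,w),open("w4.pkl","wb"))
```

```text
[-0.33  0.57 -0.45  1.52  0.26  1.11 -2.46] -93.03329564724399 [565.42795682 333.3976623  179.58097299]
```

View pics/w4.png

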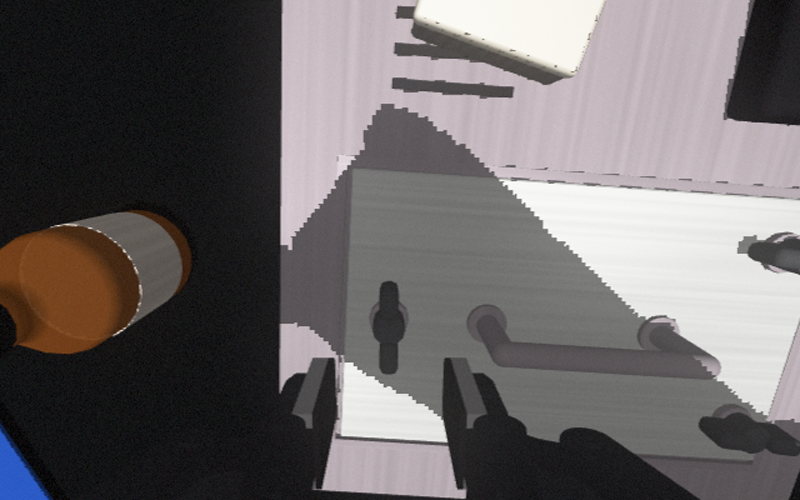

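C, at (389,283)–(389,373), is centred and aligned with the jaws. A and B at the right edge now lie along the cover's y.

play_rows(xyz=[[0, 0, 3], [0, 0, 3], [0, 0, 0], [0, 0, 0], [0, 0, 0], [0, 0, 0], [0, 0, 0], [0, 0, 0], [0, 0, 0]], rot=[[0, 0, 0], [0, 0, 0], [0, 0, 0], [0, 0, 0], [0, 0, 0], [0, 0, 0], [0, 0, 0], [0, 0, 0], [0, 0, 0]], grip=[3.5, 3.5, 3.5, 0, 0, 0, 0, 0, 0])

```text
time_s: 16.1
ee_pos: [566.1, 333.8, 120.8]
ee_rot: [[-0.056, -0.998, 0.002], [-0.998, 0.056, 0.001], [-0.001, -0.002, -1.0]]
wrist_force: [-1.1, -1.1, 7.3]
gripper_width: 0.124
```

play_rows(xyz=[[0, 0, 0], [0, 0, 0], [0, 0, 0], [0, 0, 0], [0, 0, 0], [0, 0, 0], [0, 0, 0], [0, 0, 0], [0, 0, 0], [0, 0, 0]], rot=[[0, 0, -0.17], [0, 0, -0.17], [0, 0, -0.17], [0, 0, -0.17], [0, 0, -0.17], [0, 0, -0.17], [0, 0, -0.17], [0, 0, -0.17], [0, 0, -0.16], [0, 0, 0]], grip=[0, 0, 0, 0, 0, 0, 0, 0, 0, 0])

```text
time_s: 17.35
ee_pos: [565.9, 334.1, 120.8]
ee_rot: [[0.995, -0.105, 0.001], [-0.105, -0.995, 0.002], [0.001, -0.002, -1.0]]
wrist_force: [-0.9, 0.6, 8.0]
gripper_width: 0.126
```

Run:
```python
from h import *
s=state();R=np.array(s["ee_rot"]);print(s["moment"],np.degrees(np.arctan2(R[1,0],R[0,0])),s["ee_pos"],s["wrist_force"],s["gripper_width"])
```

```text
[-1.35035584e-01  4.06792490e-01  2.05278911e-04] -6.004409234763501 [565.86992353 334.10329695 120.81424559] [-0.86179718  0.64564271  8.03425319] 0.12613030897020805
```

play_rows(xyz=[[0, 0, 0], [0, 0, 0], [0, 0, 0]], rot=[[0, 0, -0.07], [0, 0, -0.07], [0, 0, 0]], grip=[0, 0, 0])

```text
time_s: 17.73
ee_pos: [565.9, 334.0, 120.9]
ee_rot: [[0.999, 0.033, 0.002], [0.033, -0.999, 0.001], [0.002, -0.001, -1.0]]
wrist_force: [-1.4, -1.1, 7.4]
gripper_width: 0.127
```

Run:
```python
from h import *
s=state();R=np.array(s["ee_rot"]);print(s["moment"],np.degrees(np.arctan2(R[1,0],R[0,0])),s["ee_pos"],s["wrist_force"],s["gripper_width"])
t=capture("top");i=t["img"]
import pickle;pickle.dump(t,open("top.pkl","wb"));save(t,"tray",(340,190,500,310),5)
```

```text
[-0.15352216  0.36650506 -0.2666488 ] 1.915451593967828 [565.94487676 334.00457345 120.88700893] [-1.3876459  -1.06950083  7.38939016] 0.12744913900733504
```

View pics/tray.png

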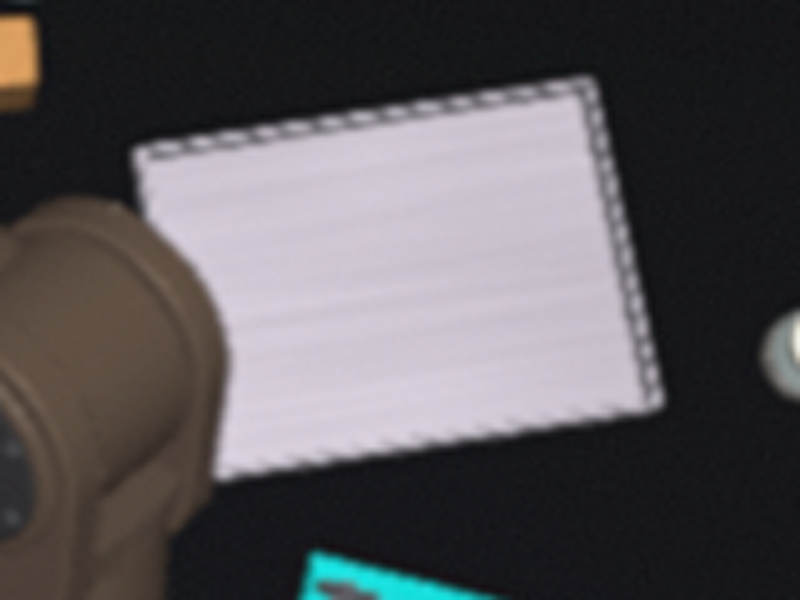

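Tray rim corners in the crop: (133,147), (594,77), (663,408) and about (213,481). C gets a little extra turn until the stop is clear, and I work out the tray pose meanwhile.

play_rows(xyz=[[0, 0, 0], [0, 0, 0]], rot=[[0, 0, -0.06], [0, 0, 0]], grip=[0, 0])

```text
time_s: 18.02
ee_pos: [566.0, 334.4, 120.8]
ee_rot: [[0.996, 0.093, 0.002], [0.093, -0.996, 0.002], [0.002, -0.002, -1.0]]
wrist_force: [-0.7, 0.6, 6.7]
gripper_width: 0.128
```

Run:
```python
from h import *
import pickle
from scipy.optimize import least_squares
np.set_printoptions(precision=2,suppress=True)
s=state();print(s["moment"])
t=pickle.load(open("top.pkl","rb"))
L=[((106,146,24),(133,147)),((106,-146,24),(594,77)),((-106,-146,24),(663,408)),((-106,146,24),(213,481))]
def f(p):
    c,q=np.cos(p[2]),np.sin(p[2]);r=[]
    for a,b in L: r+=list(proj(t,[p[0]+c*a[0]-q*a[1],p[1]+q*a[0]+c*a[1],a[2]],s)-np.array(b)/5-[340,190])
    return np.array(r)
r=least_squares(f,[574,-246,.1]);print(r.x,np.degrees(r.x[2]),r.fun)
```

```text
[ 0.16  0.37 -0.4 ]
[ 573.02 -252.46    0.23] 13.05996704813129 [ 1.27  0.88 -0.1  -0.01  0.84 -0.9  -1.98  0.04]
```

play_rows(xyz=[[0, 0, 0], [0, 0, 0], [0, 0, -3], [0, 0, -4], [0, 0, -4], [-0.9, 4.15, 0], [-0.9, 4.15, 0], [0, 0, 0], [0, 0, 0], [0, 0, 0]], rot=[[0, 0, 0], [0, 0, 0], [0, 0, 0], [0, 0, 0], [0, 0, 0], [0, 0, 0], [0, 0, 0], [0, 0, 0.107], [0, 0, 0.107], [0, 0, 0]], grip=[3.5, 3.5, 3.5, 3.5, 3.5, 3.5, 3.5, 4, 4, 4])

```text
time_s: 19.27
ee_pos: [555.3, 248.8, 229.3]
ee_rot: [[0.993, -0.12, 0.0], [-0.12, -0.993, -0.0], [0.0, 0.0, -1.0]]
wrist_force: [0.1, 0.2, 0.6]
gripper_width: 0.469
```

Run:
```python
from h import *
s=state();w=capture("wrist");save(w,"w5",None,1.25);R=np.array(s["ee_rot"]);print(np.round(s["q"],2),np.degrees(np.arctan2(R[1,0],R[0,0])),s["ee_pos"])
import pickle;pickle.dump((s,w),open("w5.pkl","wb"))
```

```text
[ 0.06  0.56 -0.88  1.57  0.45  1.23 -1.02] -6.9156712529391 [555.26315709 248.7600355  229.34254795]
```

View pics/w5.png

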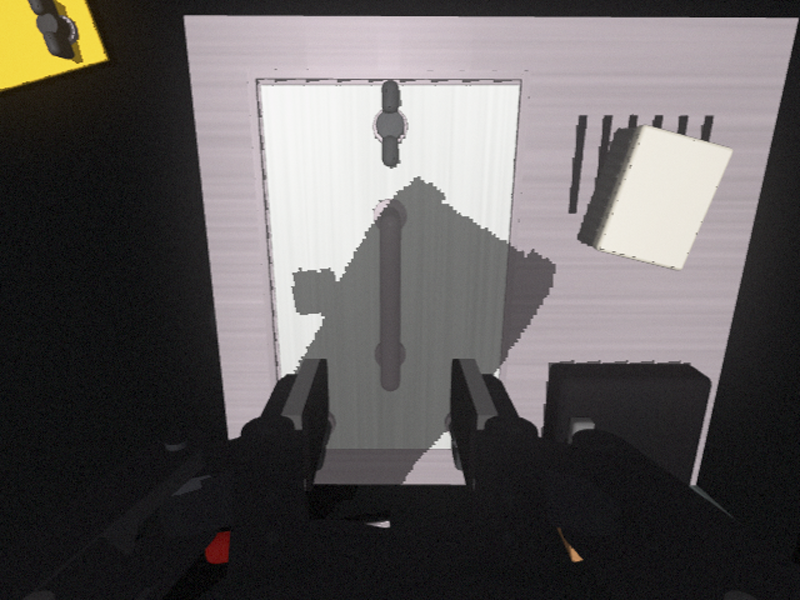

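C lies along the cover's y. The handle bar, at column 390, is centred between the jaws, and all three screws showed a clear stop moment. Next I grip the handle.

play_rows(xyz=[[0, 0, 3.3], [0, 0, 3.3], [0, 0, 3.2], [0, 0, 0], [0, 0, 0], [0, 0, 0], [0, 0, 0], [0, 0, 0], [0, 0, 0]], rot=[[0, 0, 0], [0, 0, 0], [0, 0, 0], [0, 0, 0], [0, 0, 0], [0, 0, 0], [0, 0, 0], [0, 0, 0], [0, 0, 0]], grip=[4, 4, 4, 4, 0, 0, 0, 0, 0])

```text
time_s: 20.45
ee_pos: [555.9, 249.8, 133.0]
ee_rot: [[0.993, -0.12, 0.002], [-0.12, -0.993, 0.001], [0.002, -0.002, -1.0]]
wrist_force: [-1.2, -1.5, 7.4]
gripper_width: 0.094
```

play_rows(xyz=[[0, 0, -0.5], [0, 0, -0.5], [0, 0, -0.5], [0, 0, -0.5], [0, 0, 0]], rot=[[0, 0, 0], [0, 0, 0], [0, 0, 0], [0, 0, 0], [0, 0, 0]], grip=[0, 0, 0, 0, 0])

```text
time_s: 21.08
ee_pos: [555.4, 249.1, 151.7]
ee_rot: [[0.993, -0.121, 0.001], [-0.121, -0.993, 0.0], [0.001, -0.0, -1.0]]
wrist_force: [-0.9, 0.2, -4.7]
gripper_width: 0.092
```

The force reads −4.7 N (about 0.48 kg), so the cover came off freely. Next I raise it and carry it over.

play_rows(xyz=[[0, 0, -2], [0, 0, -2], [0, 0, -2], [0, 0, -1], [0.3, 2, 0], [0.6, 4, 0], [0.78, 5, 0], [0.78, 5, 0], [0.78, 5, 0], [0.78, 5, 0], [0.78, 5, 0], [0.78, 5, 0]], rot=[[0, 0, 0], [0, 0, 0], [0, 0, 0], [0, 0, 0], [0, 0, 0], [0, 0, 0], [0, 0, 0], [0, 0, 0], [0, 0, 0], [0, 0, 0], [0, 0, 0], [0, 0, 0]], grip=[0, 0, 0, 0, 0, 0, 0, 0, 0, 0, 0, 0])

```text
time_s: 22.58
ee_pos: [567.0, -116.9, 221.7]
ee_rot: [[0.993, -0.121, 0.0], [-0.121, -0.993, -0.0], [0.0, 0.0, -1.0]]
wrist_force: [0.5, -0.2, -5.3]
gripper_width: 0.094
```

play_rows(xyz=[[0.78, 5, 0], [0.6, 4, 0], [0.5, 3, 0], [0.2, 1.3, 0], [0, 0, 0], [0, 0, 0], [0, 0, 0], [0, 0, 0], [0, 0, 0], [0, 0, 0]], rot=[[0, 0, 0], [0, 0, 0], [0, 0, 0], [0, 0, 0], [0, 0, -0.08], [0, 0, -0.1], [0, 0, -0.1], [0, 0, -0.06], [0, 0, 0], [0, 0, 0]], grip=[0, 0, 0, 0, 0, 0, 0, 0, 0, 0])

```text
time_s: 23.82
ee_pos: [571.8, -249.0, 221.4]
ee_rot: [[0.976, 0.217, 0.0], [0.217, -0.976, 0.0], [0.0, -0.0, -1.0]]
wrist_force: [0.5, 0.6, -5.6]
gripper_width: 0.091
```

Run:
```python
from h import *
np.set_printoptions(precision=2,suppress=True)
s=state();w=capture("wrist");save(w,"w6",None,1.25);R=np.array(s["ee_rot"]);print(np.round(s["q"],2),np.degrees(np.arctan2(R[1,0],R[0,0])),s["ee_pos"],s["moment"],s["wrist_force"])
import pickle;pickle.dump((s,w),open("w6.pkl","wb"))
for n in ["tray","cover"]: print(n,[(np.round(d["point"]),round(d["confidence"],2)) for d in models.spot_in(w,n)][:3])
```

```text
[ 0.91  0.61 -0.93  1.54  0.51  1.25  0.12] 12.512651173016712 [ 571.83 -248.99  221.44] [ 0.03 -0.01 -0.01] [ 0.53  0.58 -5.61]
tray [(array([ 545., -110.,   22.]), 0.71)]
cover [(array([ 337., -247.,   16.]), 0.94), (array([ 560., -202.,  204.]), 0.57)]
```

View pics/w6.png

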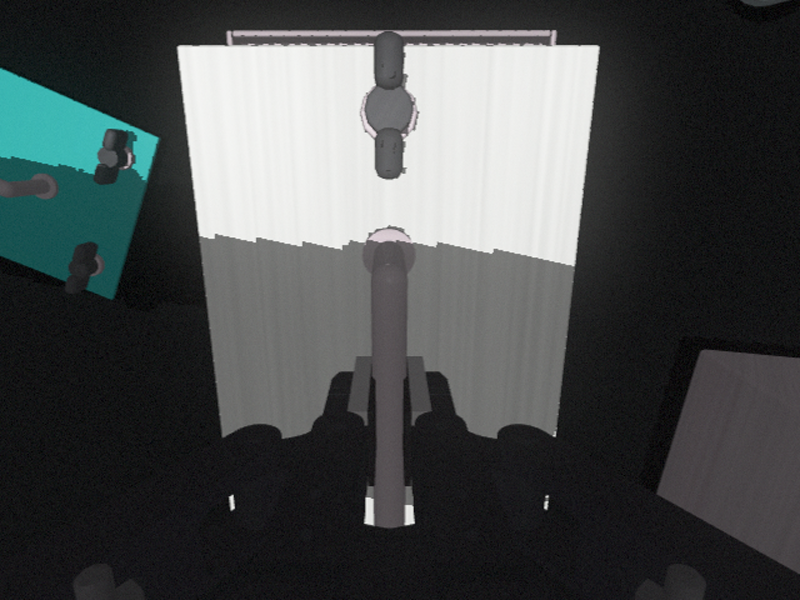

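The cover hangs level. The tray's far rim, (228–555, 35), is parallel to the cover's edge and centred on it. I'll check the lengthwise centring.

Run:
```python
from h import *
import pickle
s,w=pickle.load(open("w6.pkl","rb"));R=np.array(s["ee_rot"])
for p in [(228,32),(556,32)]:
    P=ray(w,p[0]/1.25,p[1]/1.25,24,s);print(P,R.T@(P-np.array(s["ee_pos"])))
```

```text
[ 439.87348928 -129.86837058   24.        ] [-103.02390537 -144.84802869  197.45466927]
[644.10232253 -84.18824779  24.        ] [ 106.25095871 -145.19592942  197.46810331]
```

play_rows(xyz=[[0, 0, 3], [0, 0, 4], [0, 0, 4], [0, 0, 3.5], [0, 0, 1.7], [0, 0, 0.6], [0, 0, 0], [0, 0, 0]], rot=[[0, 0, 0], [0, 0, 0], [0, 0, 0], [0, 0, 0], [0, 0, 0], [0, 0, 0], [0, 0, 0], [0, 0, 0]], grip=[0, 0, 0, 0, 0, 0, 0, 0])

```text
time_s: 24.98
ee_pos: [572.7, -249.8, 54.7]
ee_rot: [[0.976, 0.217, 0.002], [0.217, -0.976, -0.001], [0.002, 0.001, -1.0]]
wrist_force: [0.7, 1.0, -5.0]
gripper_width: 0.09
```

play_rows(xyz=[[0, 0, 0.3], [0, 0, 0.3], [0, 0, 0.2], [0, 0, 0.2], [0, 0, 0]], rot=[[0, 0, 0], [0, 0, 0], [0, 0, 0], [0, 0, 0], [0, 0, 0]], grip=[0, 0, 0, 0, 0])

```text
time_s: 25.6
ee_pos: [571.6, -249.6, 43.1]
ee_rot: [[0.976, 0.217, -0.0], [0.217, -0.976, 0.0], [-0.0, -0.0, -1.0]]
wrist_force: [-0.2, 0.2, -4.9]
gripper_width: 0.092
```

play_rows(xyz=[[0, 0, 0.15], [0, 0, 0.15], [0, 0, 0.15], [0, 0, 0]], rot=[[0, 0, 0], [0, 0, 0], [0, 0, 0], [0, 0, 0]], grip=[0, 0, 0, 0])

```text
time_s: 26.1
ee_pos: [571.6, -249.7, 38.6]
ee_rot: [[0.976, 0.217, -0.0], [0.217, -0.976, 0.0], [-0.0, -0.0, -1.0]]
wrist_force: [-0.2, 0.1, -5.7]
gripper_width: 0.091
```

play_rows(xyz=[[0, 0, 0.1], [0, 0, 0.1], [0, 0, 0]], rot=[[0, 0, 0], [0, 0, 0], [0, 0, 0]], grip=[0, 0, 0])

```text
time_s: 26.48
ee_pos: [571.7, -249.7, 36.8]
ee_rot: [[0.976, 0.217, -0.0], [0.217, -0.976, -0.0], [-0.0, 0.0, -1.0]]
wrist_force: [-0.9, -0.5, -6.0]
gripper_width: 0.091
```

play_rows(xyz=[[0, 0, 0.1], [0, 0, 0.05], [0, 0, 0]], rot=[[0, 0, 0], [0, 0, 0], [0, 0, 0]], grip=[0, 0, 0])

```text
time_s: 26.85
ee_pos: [571.9, -249.7, 36.4]
ee_rot: [[0.976, 0.217, 0.0], [0.217, -0.976, -0.001], [0.0, 0.001, -1.0]]
wrist_force: [-4.5, 0.5, 6.1]
gripper_width: 0.094
```

Contact: Fz went from −6 N to +6 N. I release and retreat.

play_rows(xyz=[[0, 0, -0.05], [0, 0, 0], [0, 0, 0], [0, 0, -1.5], [0, 0, -3], [0, 0, -5], [0, 0, -5], [0, 0, -5], [0, 0, -5], [0, 0, 0]], rot=[[0, 0, 0], [0, 0, 0], [0, 0, 0], [0, 0, 0], [0, 0, 0], [0, 0, 0], [0, 0, 0], [0, 0, 0], [0, 0, 0], [0, 0, 0]], grip=[0.9, 4, 4, 4, 4, 4, 4, 4, 4, 4])

```text
time_s: 28.1
ee_pos: [573.9, -248.9, 286.4]
ee_rot: [[0.976, 0.218, 0.008], [0.218, -0.976, -0.002], [0.007, 0.004, -1.0]]
wrist_force: [-0.2, 0.3, -0.8]
gripper_width: 0.467
```

play_rows(xyz=[[0, -5, 0], [0, -5, 0], [0, -5, 0], [0, -5, 0], [0, -3, 0], [0, 0, 0], [0, 0, 0]], rot=[[0, 0, 0], [0, 0, 0], [0, 0, 0], [0, 0, 0], [0, 0, 0], [0, 0, 0], [0, 0, 0]], grip=[4, 4, 4, 4, 4, 4, 4])

```text
time_s: 28.98
ee_pos: [521.8, -25.9, 280.7]
ee_rot: [[0.976, 0.217, -0.0], [0.217, -0.976, -0.001], [-0.0, 0.001, -1.0]]
wrist_force: [1.1, -0.2, -0.2]
gripper_width: 0.465
```

Run:
```python
from h import *
np.set_printoptions(precision=2,suppress=True)
s=state();print(s["time_s"],s["ee_pos"],s["wrist_force"])
t=capture("top");c=capture("scene")
a=cv2.resize(t["img"][160:320,180:500],None,fx=2.5,fy=2.5,interpolation=cv2.INTER_CUBIC)
b=cv2.resize(c["img"][120:400,150:470],None,fx=1,fy=1)
b=cv2.resize(c["img"][150:285,140:370],(340,200),interpolation=cv2.INTER_CUBIC);b2=cv2.resize(c["img"][210:390,220:460],(460,200));
cv2.imwrite("pics/end.png",np.vstack([a,np.hstack([b,b2])]))
for n in ["cover_handle","screw_a_head"]: print(n,[(np.round(d["point"]),round(d["confidence"],2)) for d in models.spot_in(t,n)][:4])
```

```text
28.975 [521.78 -25.92 280.74] [ 1.1  -0.15 -0.18]
cover_handle [(array([ 581., -289.,   16.]), 0.91), (array([269., 450.,  13.]), 0.83), (array([426., 683.,  13.]), 0.8), (array([ 222., -195.,   15.]), 0.6)]
screw_a_head [(array([524., 667.,  32.]), 0.54), (array([357., 422.,  32.]), 0.52)]
```

View pics/end.png

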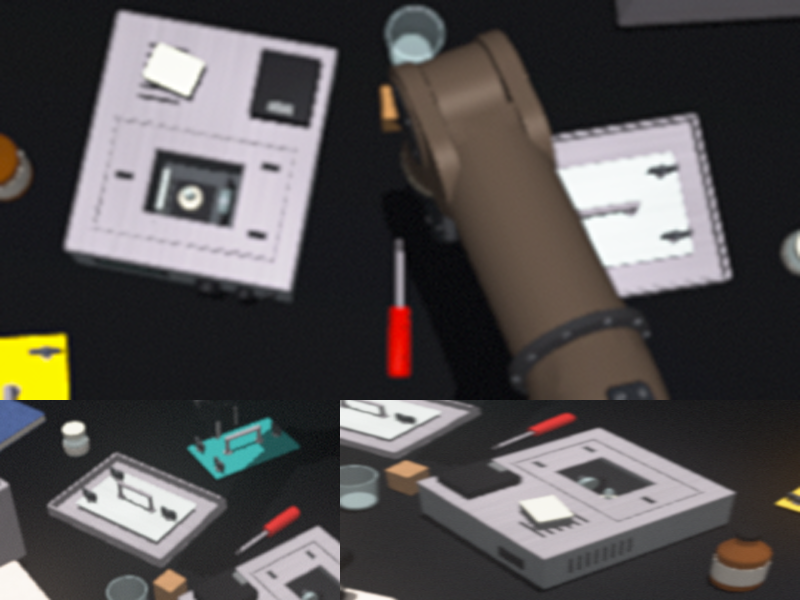

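The cover lies flat in the tray, handle up, with screw wings A and B along its y. The bystanders are unmoved and the robot is clear, so I hand in.

```bash
python3 -c "
from plant import robot;print(robot.close_job())"
```

```text
the job is handed in; nothing more can be done
None
```

The lamp cover is off and lies flat, handle up, in the steel tray. I handed the job in at about 29 s of the 72 s allowed.

- **Screws:** I turned A, B and C anticlockwise in the cover's seat until each met its stop. The wrist moment rose to 0.4–0.5 N m, against about 0.05 N m for turning. The final angles were judged from pictures, not measured.
- **Lift:** The cover came off freely at about 0.5 kg.
- **Placing:** I put it down gently, near the tray's centre and square to it. The wrist force was about 6 N upward after contact, when I released it.
- **Last look:** The three screw wings look to lie along the cover's y axis. The things around it that the last pictures showed (cell box, carton, screwdriver, beaker, bottle) look unmoved. In the top view the arm hid part of the cover and tray; the scene view showed both whole.
- **Disagreement:** In that last top picture the network put the handle at (581, −289), about 40 mm from where I set it down. I put this down to the arm covering part of it, because both pictures show the cover inside the tray.

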